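# Sweep salvaged heat sinks into the catch bay

## Task

Clear the rework bench: with the closed fingers, sweep the three finned heat sinks along the bench, through the open mouth of the aluminium catch bay, until the middle of each lies in the bay's back half, flat on the bench. Only push them, never lift or tip them, and leave the capacitors, nozzle, jar, spool, connector and screwdriver standing or lying where they are.

Things in the scene. Friction and masses are not known exactly. Their poses are not given: they have to be found in the camera images.
- bay: low three-walled aluminium catch bay fixed to the bench, with no floor of its own (the bench runs on into it). Inside 140 mm deep (its x), 320 mm wide (its y); walls 5 mm thick, 22 mm high. Origin on the bench at the middle of the inside; x points from the open mouth (x = -70 mm) to the back wall (inner face x = +70 mm); side walls' inner faces at y = +-160 mm. The heat sinks lie before its mouth
- sink_square: finned aluminium heat sink, lying flat on the bench, fins up, 40 x 40 mm and 18 mm high, 40 g give or take; origin at the centre of its underside, z up, x along the fins
- sink_long: finned aluminium heat sink, lying flat on the bench, fins up, 48 (x) x 32 (y) mm and 18 mm high, 40 g give or take; origin at the centre of its underside, z up, x along the fins
- sink_small: finned aluminium heat sink, lying flat on the bench, fins up, 32 x 32 mm and 18 mm high, 40 g give or take; origin at the centre of its underside, z up, x along the fins
- cap_a: black cylindrical capacitor standing on the bench among the heat sinks, 25 mm diameter, 35 mm high, origin at the centre of its underside; leave it alone
- cap_b: black cylindrical capacitor standing on the bench among the heat sinks, 25 mm diameter, 35 mm high, origin at the centre of its underside; leave it alone
- nozzle: steel hot-air nozzle standing on the bench beside the bay, foot 28 mm diameter, narrowing to 10 mm at the top, 36 mm high, origin at the centre of its underside; leave it alone
- jar: small amber glass jar with black lid beside the bay, 36 mm diameter, 42 mm high, origin at the centre of its underside; leave it alone
- spool: grey wire spool standing on end at the left of the work, 52 mm diameter, 40 mm high, origin at the centre of its underside; leave it alone
- connector: oblong black socket connector with steel shell, 16 x 50 mm and 22 mm high, on the bench near the robot at its right, origin at the centre of its underside; leave it alone
- driver: screwdriver lying on the bench at the right of the work, 160 mm long, origin near its middle, x along it; leave it alone

How it is judged:
At the end, for the whole second after the job is handed in: The centre of every heat sink is between the bay's side walls and in the back half of its depth (x above 0 in the bay's frame), each flat on the bench (within 4 mm and 7 degrees) and at rest; every bystander is within 20 mm of its start, and those that stood still stand (x of sink_square in the frame of bay between 0 and 0.07 m and y of sink_square in the frame of bay between -0.16 and 0.16 m and height (world z) of each of sink_square, sink_long, sink_small below 0.004 m and angle between each of sink_square, sink_long, sink_small's own z axis and vertical below 0.12 rad and linear speed of each of sink_square, sink_long, sink_small below 0.01 m/s and x of sink_long in the frame of bay between 0 and 0.07 m and y of sink_long in the frame of bay between -0.16 and 0.16 m and x of sink_small in the frame of bay between 0 and 0.07 m and y of sink_small in the frame of bay between -0.16 and 0.16 m and distance of each of cap_a, cap_b, nozzle, jar, spool, connector, driver from where it was at the start of the episode below 0.02 m and angle between each of cap_a, cap_b, nozzle, jar, spool, connector's own z axis and vertical below 0.3 rad); the robot touches nothing.
It fails at once if a heat sink is lifted more than 10 mm off the bench or tipped by more than 30 degrees (height (world z) of any of sink_square, sink_long, sink_small above 0.01 m or angle between any of sink_square, sink_long, sink_small's own z axis and vertical above 0.52 rad).
It fails at once if a bystander is shifted by more than 20 mm or a standing one is knocked over (distance of any of cap_a, cap_b, nozzle, jar, spool, connector, driver from where it was at the start of the episode above 0.02 m or angle between any of cap_a, cap_b, nozzle, jar, spool, connector's own z axis and vertical above 0.3 rad).
It also fails if it takes over 51 s, if anything falls off the work surface, if the arm or the gripper's body presses on something with over 40 N, if the wrist force passes 120 N, or if a joint passes its speed limit or range.

## Robot

A 7-joint arm with a two-finger parallel gripper is mounted at the origin on the work surface. World frame = base frame: x ahead of the robot, y to its left, z up, the work surface at z = 0. Lengths are in m, angles in rad, forces in N, time in s.
With the tool pointing down it reaches from about 0.4 to 0.75 m from the base axis. Payload 19.5 kg.
Tool frame: the origin (TCP) lies at the very end of the fingers, on their centre line; the grasp point (between the pads) lies r.grip_depth behind it (r.grip_depth is the distance from the TCP to the grasp point, in m); z points along the fingers, y is the line along which they close (so a half turn about z gives the same grasp; the last joint's range is limited). The gripper opens to 85 mm and grips with 20 to 120 N. Pads are 22 mm wide; open, the fingers measure 114 mm over their backs; the gripper's body (76 mm by 85 mm) begins 54 mm behind the grasp point. The pads swing forward as they close: fully open they stand 13 mm farther back than shut.
Start: joints at [1.27, 0.707, -0.028, 1.485, 0.022, 0.951, -0.075], TCP at [0.147, -0.556, 0.231] pointing down, gripper open.
Joint ranges: [-2.71, 2.71], [-0.32, 2.16], [-1.57, 1.52], [0, 2.45], [-1.46, 4.6], [0, 2.02], [-2.83, 2.83]. Speed limits (rad/s): [1.89, 1.89, 2.57, 2.57, 3.01, 3.01, 3.01].

## Interface

Orientations are given as a rotation vector (axis times angle).
In Python, from plant import r gives the robot as it stands. The module is installed in compiled form; this text tells all that it offers.
- The arm moves only by the shell command python3 -m pendant 'ROWS' [FORCE]. ROWS is JSON, a list that holds one entry, the list of rows, each a list of 7 numbers: the turn, a rotation vector about the tool's x, y, z in units of 180 degrees (1.0 is 180 degrees), then the shift along the tool's x, y, z in units of 150 mm (1.0 is 150 mm), then the opening, from 0 (shut) to 1 (fully open). In form: [[[ax, ay, az, x, y, z, jaw], ...]]. A call has 1 to 10 rows; each row is the pose to reach, as a shift and turn from the pose commanded when the call began, along the tool's axes at that moment, turning the shorter way round; what a row does not reach only later rows make up. A row lasts 1/10 s, in which the tool goes at most 50 mm and 8.59 degrees, less where a joint would pass 70% of its speed; a pose out of reach is approached as far as the arm can. A call with a number of a shift or a turn outside -1 to 1 is refused whole. A call with a gripper value outside its range is refused whole. The fingers move at their own pace and stop on an object; FORCE is the grip in N (left out, the last holds). Time passes only in rows, so rows that repeat a pose let the fingers close. It gives the time, the measured TCP pose, the force, the opening and the grip force at its end, in the units of the state.
- r.state(): the state, without advancing time (a new reading comes with each control period).
- r.grab_frame(name): name is "scene" or "side" or "wrist"; returns the picture (480x640x3 uint8, red, green, blue); there is no depth.
- r.camera_info(name): a dict with "fx", "fy", "cx", "cy" (pixels), "dist_coeffs" ([k1, k2, p1, p2, k3] as OpenCV has them; the pictures are not rectified), "position" and "orientation" of the camera in the world; the wrist camera has in their place "tool_from_camera" (4x4, takes a point from camera to tool coordinates, whose origin is the TCP and whose axes are the flange's). Camera axes: x right, y down, z forward; pixel columns grow to the right and rows downward; lengths in m; the calibration is good to about 2 mm. A picture is of the moment at which its call begins: read the wrist's pose just before it. camera_info takes no time and is no camera call.
- r.sign_off(): hands the job in; it is judged then, once.
The state is a dict: "time": time; "joint_pos": joint angles; "qvel": joint speeds; "tau": joint torques, N m; "position": TCP position; "orientation": TCP orientation; "wrist_force": force on the tool from outside, world axes, zero at the start; "torque": the same for the moment, N m; "width": finger opening in m; "grip_force": force on a finger pad.
Only numpy, scipy, OpenCV 4.12 (cv2) and the standard library are available. Lean on these libraries where they do the work, as an engineer would, in place of code of your own. Each camera call takes 0.05 s, during which the arm holds its last target. There are 200 camera calls.

## Working session

There is one attempt and no reset: what is moved stays moved. The work goes in short steps, Python scripts to look and compute and a shell command to move; the robot and the scene stay as the last step left them, time stands still between calls to the robot, and variables do not carry over. Pictures are saved under pics/ and viewed, at most 10 in all, crops included, and the job is handed in when it is done.

```bash
mkdir -p pics
python3 - <<'E'
from plant import r
import cv2
s=r.state();print(s['time'],s['position'],s['orientation'],s['width'],r.grip_depth)
for n in("scene","side"):
    cv2.imwrite(f"pics/{n}0.png",r.grab_frame(n)[:,:,::-1]);print(n,r.camera_info(n))
E
```

```text
0.0 [ 0.14708382 -0.55558662  0.23083122] [-3.11423632e+00 -4.05243485e-01  2.97945480e-04] 0.08534094914701486 0.0187
scene {'fx': 487.5591423426883, 'fy': 487.5591423426883, 'cx': 320.7193532104882, 'cy': 236.8582225435961, 'dist_coeffs': array([-0.00493061,  0.        ,  0.        ,  0.        ,  0.        ]), 'position': array([ 0.98212   , -0.43904495,  1.07468503]), 'orientation': array([-2.36045603, -1.05708513,  0.30687562])}
side {'fx': 563.8368403601694, 'fy': 563.8368403601694, 'cx': 319.6937650688803, 'cy': 243.30769587768643, 'dist_coeffs': array([-0.15146962,  0.        ,  0.        ,  0.        ,  0.        ]), 'position': array([0.21040506, 0.80930156, 0.76079741]), 'orientation': array([-0.43726393,  2.68519838, -1.23171307])}
```

View pics/scene0.png

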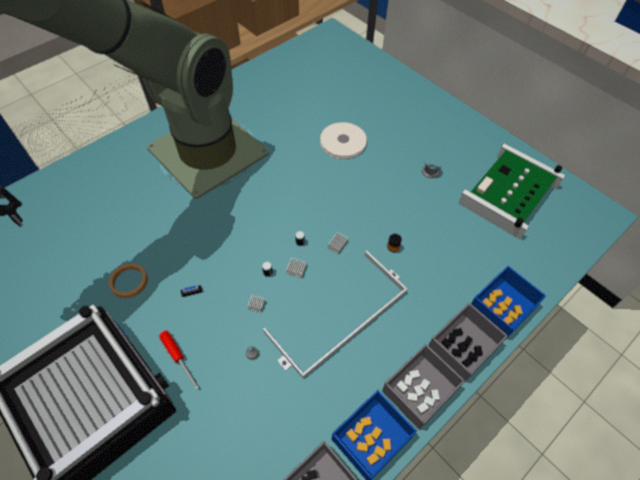

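View pics/side0.png

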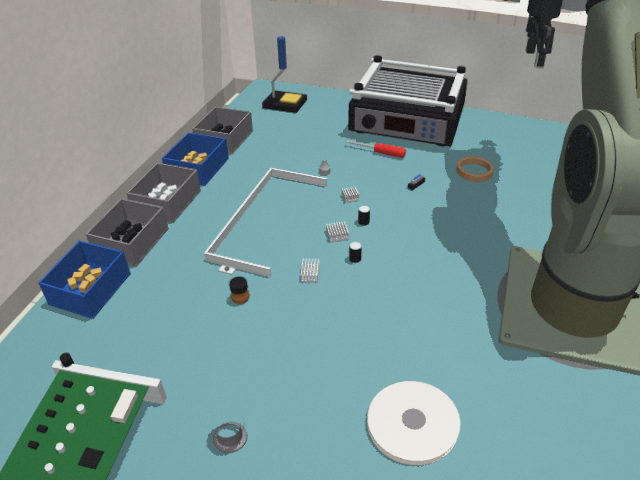

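The pictures show three sinks in a row before the bay mouth. In scene they are at about (338,242), (297,268) and (257,303); in side at (310,270), (337,232) and (350,194). The caps are nearer the robot at (300,238) and (267,268), the jar is at (395,242) and the nozzle at (252,352). The bay corners are at (367,253), (405,290), (304,373) and (266,330).

```bash
cat > h.py <<'E'
from plant import r
import cv2,numpy as np
from scipy.spatial.transform import Rotation as R
def cam(n):
    c=r.camera_info(n);K=np.array([[c['fx'],0,c['cx']],[0,c['fy'],c['cy']],[0,0,1.]])
    return K,c['dist_coeffs'],np.array(c['position']),R.from_rotvec(c['orientation']).as_matrix()
def rays(n,px):
    K,d,p,M=cam(n);u=cv2.undistortPoints(np.float64(px).reshape(-1,1,2),K,d).reshape(-1,2)
    v=np.c_[u,np.ones(len(u))]@M.T
    return p,v/np.linalg.norm(v,axis=1)[:,None]
def onz(n,px,z):
    p,v=rays(n,px);return p+v*((z-p[2])/v[:,2])[:,None]
def tri(a,b):
    p,v=rays("scene",[a]);q,w=rays("side",[b]);A=np.c_[v[0],-w[0]]
    t=np.linalg.lstsq(A,q-p,rcond=None)[0];x=p+t[0]*v[0];y=q+t[1]*w[0];return (x+y)/2,np.linalg.norm(x-y)
def blobs(n,img,lo=(80,40)):
    # non-teal pixels
    h=cv2.cvtColor(img,cv2.COLOR_BGR2HSV);H,S,V=cv2.split(h)
    m=(~((H>80)&(H<100)&(S>75))).astype(np.uint8)
    k,l,st,ce=cv2.connectedComponentsWithStats(m)
    return m,l,st,ce
E
python3 - <<'E'
from h import *
np.set_printoptions(precision=4,suppress=True)
C={"sinkL":((338,242),(310,270)),"sinkM":((297,268),(337,232)),"sinkR":((257,303),(350,194)),"capL":((300,238),(355,252)),"capR":((267,268),(364,215)),"jar":((395,242),(239,290)),"nozzle":((252,352),(324,168)),"conn":((191,290),(417,181)),
"bayLm":((367,253),(269,271)),"bayLb":((405,290),(207,258)),"bayRb":((304,373),(272,171)),"bayRm":((266,330),(326,182))}
I={n:cv2.imread(f"pics/{n}0.png") for n in("scene","side")}
B={n:blobs(n,I[n]) for n in I}
for k,(a,b) in C.items():
    out=[]
    for n,p in(("scene",a),("side",b)):
        m,l,st,ce=B[n];w=l[p[1]-4:p[1]+5,p[0]-4:p[0]+5];w=w[w>0]
        i=np.bincount(w).argmax() if len(w) else 0
        out.append((ce[i],st[i]) if i and not k.startswith('bay') else (np.array(p,float),[0]*5))
    X,e=tri(out[0][0],out[1][0])
    print(k,X,round(e,4),onz("scene",[out[0][0]],.01)[0][:2],onz("side",[out[1][0]],.01)[0][:2],out[0][1],out[1][1])
a=cv2.resize(I["scene"][210:390,220:420],None,fx=3,fy=3,interpolation=cv2.INTER_CUBIC)
b=cv2.resize(I["side"][150:310,190:400],None,fx=3,fy=3,interpolation=cv2.INTER_CUBIC)
cv2.imwrite("pics/c1.png",a);cv2.imwrite("pics/c2.png",b)
E
```

```text
sinkL [0.5031 0.0622 0.0068] 0.0004 [0.5043 0.0606] [0.502  0.0655] [327 231  22  23 307] [300 257  21  28 471]
sinkM [ 0.4884 -0.0676  0.0069] 0.0005 [ 0.49   -0.0686] [ 0.487  -0.0642] [285 257  22  22 338] [326 220  24  23 441]
sinkR [ 0.501  -0.204   0.0075] 0.0 [ 0.5021 -0.2045] [ 0.5    -0.2007] [247 294  19  19 264] [340 185  20  19 267]
capL [ 0.4317 -0.0041  0.0186] 0.0007 [ 0.4269 -0.0007] [ 0.4345 -0.0133] [295 230  10  15 122] [348 241  14  22 272]
capR [ 0.4467 -0.1249  0.0179] 0.0009 [ 0.4423 -0.1227] [ 0.4496 -0.1345] [262 261  11  15 120] [356 205  15  23 241]
jar [0.6069 0.1642 0.0161] 0.0002 [0.6047 0.1676] [0.6103 0.1589] [386 234  15  19 211] [228 276  23  30 500]
nozzle [ 0.6474 -0.2213 -0.0701] 0.1962 [ 0.5927 -0.2877] [ 0.6637 -0.0492] [245 346  14  15 151] [ 204  159  128  119 2451]
conn [ 0.3668 -0.3008  0.0085] 0.0008 [ 0.3673 -0.3011] [ 0.3668 -0.2981] [181 284  20  12 154] [407 173  18  17 185]
bayLm [0.5777 0.0941 0.011 ] 0.0037 [0.579  0.0955] [0.5767 0.0921] [0, 0, 0, 0, 0] [0, 0, 0, 0, 0]
bayLb [0.7146 0.0918 0.0055] 0.0014 [0.7163 0.0899] [0.711  0.0957] [0, 0, 0, 0, 0] [0, 0, 0, 0, 0]
bayRb [ 0.7069 -0.2306  0.0135] 0.0032 [ 0.7074 -0.2291] [ 0.708  -0.2365] [0, 0, 0, 0, 0] [0, 0, 0, 0, 0]
bayRm [ 0.5697 -0.2296  0.0094] 0.0045 [ 0.5721 -0.2288] [ 0.5678 -0.2306] [0, 0, 0, 0, 0] [0, 0, 0, 0, 0]
```

View pics/c1.png

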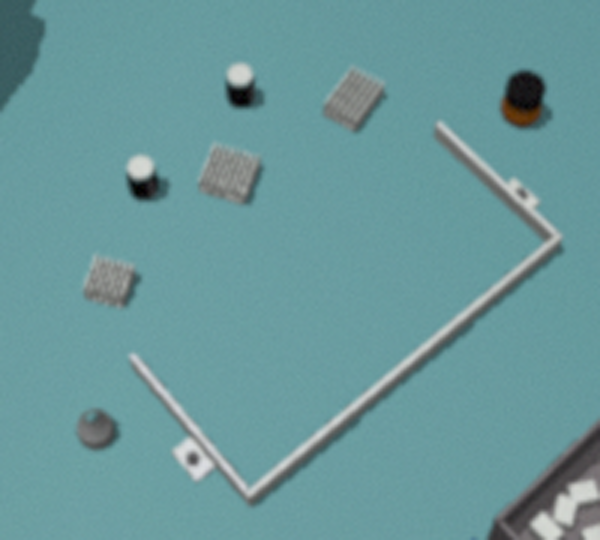

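View pics/c2.png

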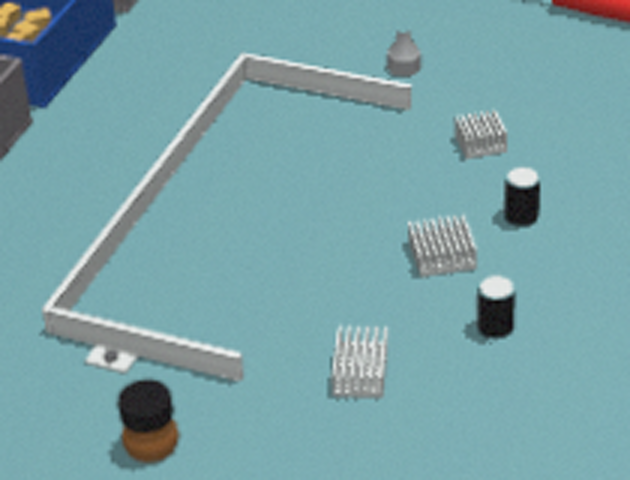

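Crop 1 gives the bay wall tops at about (438,124), (558,237), (252,494) and (132,355) in crop pixels. In both crops all three sinks lie flat and separate, and the way to the mouth is clear. The triangulated heights (sinks 7 mm, caps 18 mm) fit the sizes given. One last measurement follows: yaw of the sinks, the bay frame, and the offsets to the push starts in tool axes.

Run:
```python
from h import *
np.set_printoptions(precision=4,suppress=True)
c=np.array([(438,124),(558,237),(252,494),(132,355)])/3+[220,210]
c2=np.array([(240,355),(47,312),(247,57),(410,88)])/3+[190,150]
for a,b in zip(c,c2): X,e=tri(a,b);print("bay top",X,e,onz("scene",[a],.022)[0][:2])
for n,P in(("scene",((338,242),(297,268),(257,303))),("side",((310,270),(337,232),(350,194)))):
    m,l,st,ce=blobs(n,cv2.imread(f"pics/{n}0.png"))
    for p in P:
        i=l[p[1],p[0]] or l[p[1]+1,p[0]+1]
        yx=np.argwhere(l==i)[:,::-1].astype(float)
        w=onz(n,yx,.012)[:,:2]*1000
        print(n,cv2.minAreaRect(w.astype(np.float32)))
s=r.state();p=s['position'];M=R.from_rotvec(s['orientation']).as_matrix();print(M)
for t in((.501,-.204),(.503,.062),(.488,-.068)):
    st=np.array([*t,0])-(.046*M[:,0]*[1,1,0]);st[2]=.005
    print(st,(st-p)@M/.15)
```

```text
bay top [0.5753 0.0926 0.0175] 0.002949443261219919 [0.5783 0.0911]
bay top [0.7166 0.0909 0.015 ] 0.0015831068176642453 [0.719  0.0878]
bay top [ 0.709  -0.2342  0.0161] 0.006301316068270413 [ 0.7133 -0.2339]
bay top [ 0.5674 -0.2315  0.0167] 0.0020875929791706587 [ 0.5704 -0.2321]
scene ((505.2989807128906, 59.791893005371094), (41.527095794677734, 61.056358337402344), 15.658310890197754)
scene ((490.6644287109375, -69.7786865234375), (48.03797149658203, 53.26233673095703), 30.094234466552734)
scene ((502.71759033203125, -205.12115478515625), (40.515811920166016, 41.92884063720703), 33.364952087402344)
side ((500.99993896484375, 67.44576263427734), (38.21333694458008, 74.30369567871094), 13.955442428588867)
side ((486.4332580566406, -63.726722717285156), (48.29468536376953, 72.71859741210938), 18.507862091064453)
side ((499.249267578125, -199.57611083984375), (43.00111770629883, 65.15707397460938), 28.337373733520508)
[[ 0.9667  0.2559 -0.0003]
 [ 0.2559 -0.9667  0.0009]
 [-0.     -0.001  -1.    ]]
[ 0.4565 -0.2158  0.005 ] [ 2.5739 -1.6609  1.5075]
[0.4585 0.0502 0.005 ] [ 3.0406 -3.3718  1.5091]
[ 0.4435 -0.0798  0.005 ] [ 2.7221 -2.5595  1.5084]
```

```bash
python3 -m pendant '[[[0,0,0,0.25,-0.16,0.08,0],[0,0,0,0.5,-0.32,0.16,0],[0,0,0,0.75,-0.48,0.24,0],[0,0,0,1,-0.65,0.32,0],[0,0,0,1,-0.65,0.32,0]]]' 40; python3 -m pendant '[[[0,0,0,0.25,-0.16,0.08,0],[0,0,0,0.5,-0.32,0.16,0],[0,0,0,0.75,-0.48,0.24,0],[0,0,0,1,-0.65,0.32,0],[0,0,0,1,-0.65,0.32,0]]]'
python3 -m pendant '[[[0,0,0,0.2,-0.13,0.1,0],[0,0,0,0.4,-0.26,0.2,0],[0,0,0,0.55,-0.36,0.3,0],[0,0,0,0.55,-0.36,0.3,0],[0,0,0,0.55,-0.36,0.3,0]]]'
python3 - <<'E'
from h import *
s=r.state();M=R.from_rotvec(s['orientation']).as_matrix();print(s['time'],M[:,0],(np.array([.4565,-.2158,.005])-s['position'])@M/.15,s['width'])
E
```

```text
time: 0.6
position: [0.271, -0.4185, 0.1821]
orientation: [-3.11, -0.416, -0.001]
wrist_force: [-1.9, -0.9, 0.7]
width: 0.0125
grip_force: 0.0
time: 1.1
position: [0.3905, -0.2856, 0.1339]
orientation: [-3.111, -0.417, -0.0]
wrist_force: [-1.1, -1.2, 0.3]
width: 0.0001
grip_force: 0.0
time: 1.6
position: [0.4529, -0.2175, 0.0901]
orientation: [-3.115, -0.406, 0.001]
wrist_force: [-0.8, -0.7, -0.5]
width: 0.0001
grip_force: 0.0
1.6 [ 9.66563250e-01  2.56426979e-01 -8.29869629e-04] [ 0.0266522  -0.00439262  0.56735244] 0.00013600538505348947
```

```bash
python3 -m pendant '[[[0,0,0,0.02,0,0.2,0],[0,0,0,0.02,0,0.4,0],[0,0,0,0.02,0,0.5,0],[0,0,0,0.02,0,0.56,0],[0,0,0,0.02,0,0.56,0]]]'
python3 -m pendant '[[[0,0,0,0.07,0,0,0],[0,0,0,0.14,0,0,0],[0,0,0,0.21,0,0,0],[0,0,0,0.28,0,0,0],[0,0,0,0.35,0,0,0],[0,0,0,0.42,0,0,0],[0,0,0,0.49,0,0,0],[0,0,0,0.56,0,0,0],[0,0,0,0.6,0,0,0],[0,0,0,0.6,0,0,0]]]'
python3 - <<'E'
from h import *
for n,(y0,y1,x0,x1) in {"scene":(210,390,220,420),"side":(130,310,190,400)}.items():
    cv2.imwrite(f"pics/p1{n}.png",cv2.resize(r.grab_frame(n)[y0:y1,x0:x1,::-1],None,fx=2.5,fy=2.5,interpolation=cv2.INTER_CUBIC))
a=cv2.imread("pics/p1scene.png");b=cv2.imread("pics/p1side.png")
b=b[:a.shape[0],:800-450];a=a[:,:450];cv2.imwrite("pics/p1.png",np.hstack([a,b]))
E
```

```text
time: 2.1
position: [0.4555, -0.2172, 0.006]
orientation: [-3.115, -0.403, 0.001]
wrist_force: [0.2, 0.2, 1.0]
width: 0.0
grip_force: 0.0
time: 3.1
position: [0.544, -0.1928, 0.0065]
orientation: [3.115, 0.407, 0.001]
wrist_force: [0.7, -0.9, -0.2]
width: 0.0001
grip_force: 0.0
```

View pics/p1.png

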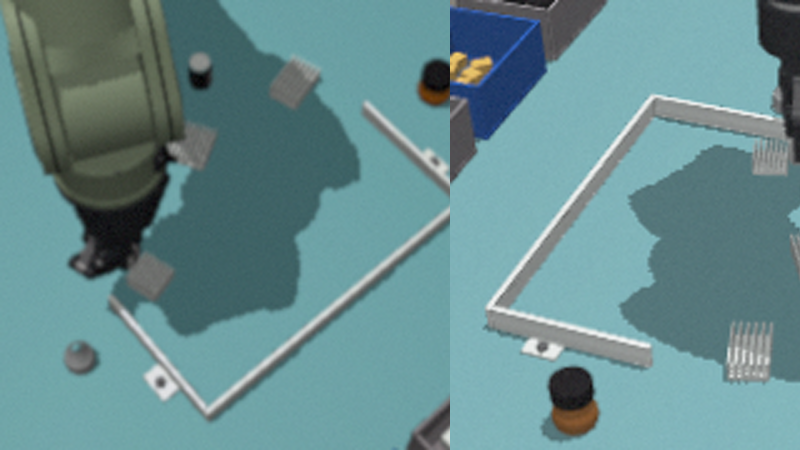

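The left half (scene) shows the small sink at crop (150,275), against the fingers and just entering the mouth, inside the side wall end at (112,302). The other objects are unmoved. I'll finish the stroke, back off and rise.

```bash
python3 -m pendant '[[[0,0,0,0.08,0,0,0],[0,0,0,0.16,0,0,0],[0,0,0,0.24,0,0,0],[0,0,0,0.32,0,0,0],[0,0,0,0.4,0,0,0],[0,0,0,0.48,0,0,0],[0,0,0,0.56,0,0,0],[0,0,0,0.64,0,0,0],[0,0,0,0.69,0,0,0],[0,0,0,0.72,0,0,0]]]'
python3 -m pendant '[[[0,0,0,0,0,0,0],[0,0,0,-0.1,0,0,0],[0,0,0,-0.2,0,-0.15,0],[0,0,0,-0.4,0,-0.4,0],[0,0,0.04,-0.6,-0.2,-0.5,0],[0,0,0.08,-0.8,-0.4,-0.5,0],[0,0,0.09,-1,-0.6,-0.5,0],[0,0,0.09,-1,-0.6,-0.5,0],[0,0,0.09,-1,-0.6,-0.5,0]]]'
python3 - <<'E'
from h import *
np.set_printoptions(precision=4,suppress=True)
f=r.grab_frame("scene")[:,:,::-1];cv2.imwrite("pics/s2.png",f);f=r.grab_frame("side")[:,:,::-1];cv2.imwrite("pics/d2.png",f)
s=r.state();M=R.from_rotvec(s['orientation']).as_matrix();print(s['time'],s['position'],M[:,0],(np.array([.442,-.068,.006])-s['position'])@M/.15)
for n in("scene","side"):
    m,l,st,ce=blobs(n,cv2.imread("pics/s2.png" if n=="scene" else "pics/d2.png"))
    for i in range(1,len(st)):
        if 100<st[i][4]<700:
            X=onz(n,[ce[i]],.009)[0]
            if .4<X[0]<.75 and -.3<X[1]<.2: print(n,X[:2],st[i][4])
E
```

```text
time: 4.2
position: [0.6476, -0.1658, 0.0062]
orientation: [-3.115, -0.405, 0.0]
wrist_force: [-1.0, 0.6, 0.5]
width: 0.0
grip_force: 0.2
time: 5.1
position: [0.4792, -0.1172, 0.0817]
orientation: [3.141, -0.037, 0.001]
wrist_force: [0.6, -0.5, 0.9]
width: -0.0003
grip_force: 0.0
5.2 [ 0.4801 -0.1177  0.0814] [ 0.9997 -0.0241  0.0011] [-0.2627 -0.3256  0.5024]
scene [0.5045 0.0611] 309
scene [0.6046 0.1681] 210
scene [ 0.4896 -0.0683] 333
scene [ 0.6761 -0.1618] 291
scene [ 0.5923 -0.2876] 151
side [ 0.4499 -0.136 ] 241
side [ 0.4878 -0.0657] 458
side [ 0.4347 -0.0148] 271
side [0.5024 0.0638] 486
side [0.6107 0.1582] 501
```

```bash
python3 -m pendant '[[[0,0,0,-0.14,-0.16,0,0],[0,0,0,-0.28,-0.33,0,0],[0,0,0,-0.28,-0.33,0.03,0],[0,0,0,-0.28,-0.33,0.2,0],[0,0,0,-0.28,-0.33,0.38,0],[0,0,0,-0.28,-0.33,0.5,0],[0,0,0,-0.28,-0.33,0.5,0]]]'
python3 -m pendant '[[[0,0,0,0.07,0,0,0],[0,0,0,0.14,0,0,0],[0,0,0,0.21,0,0,0],[0,0,0,0.28,0,0,0],[0,0,0,0.35,0,0,0],[0,0,0,0.42,0,0,0],[0,0,0,0.49,0,0,0],[0,0,0,0.56,0,0,0],[0,0,0,0.62,0,0,0],[0,0,0,0.62,0,0,0]]]'
python3 - <<'E'
from h import *
for n,(y0,y1,x0,x1) in {"scene":(210,390,220,380),"side":(150,330,190,350)}.items():
    f=r.grab_frame(n)[:,:,::-1]; cv2.imwrite(f"pics/p2{n}.png",f[y0:y1,x0:x1])
    m,l,st,ce=blobs(n,np.ascontiguousarray(f))
    for i in range(1,len(st)):
        if 100<st[i][4]<700:
            X=onz(n,[ce[i]],.009)[0]
            if .4<X[0]<.75 and -.3<X[1]<.2: print(n,X[:2],st[i][4])
cv2.imwrite("pics/p2.png",cv2.resize(np.hstack([cv2.imread("pics/p2scene.png"),cv2.imread("pics/p2side.png")]),None,fx=2.5,fy=2.5,interpolation=cv2.INTER_CUBIC))
E
```

```text
time: 5.9
position: [0.4385, -0.0672, 0.0044]
orientation: [-3.141, 0.039, 0.003]
wrist_force: [-0.1, 0.0, 0.9]
width: -0.0001
grip_force: 0.0
time: 6.9
position: [0.533, -0.0692, 0.0072]
orientation: [3.141, -0.037, 0.003]
wrist_force: [-0.6, -0.8, -0.3]
width: -0.0001
grip_force: 0.0
scene [0.60464474 0.16757152] 213
scene [ 0.44129165 -0.12257107] 122
scene [ 0.67572478 -0.16190874] 289
scene [ 0.59213682 -0.28741361] 149
side [ 0.45032056 -0.1358085 ] 237
side [ 0.43472461 -0.01477003] 266
side [0.50256235 0.06474567] 480
side [0.61045365 0.15813196] 505
```

View pics/p2.png

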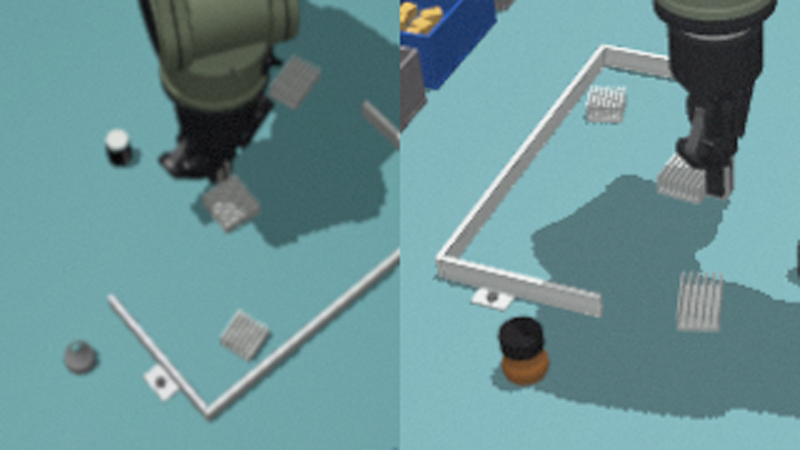

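Small sink rests inside the bay near the back wall at crop (245,335). The square one is square against the fingers at (232,204), heading into the mouth; the caps are where they were. Finishing this stroke.

```bash
python3 -m pendant '[[[0,0,0,0.08,0,0,0],[0,0,0,0.16,0,0,0],[0,0,0,0.24,0,0,0],[0,0,0,0.32,0,0,0],[0,0,0,0.4,0,0,0],[0,0,0,0.48,0,0,0],[0,0,0,0.56,0,0,0],[0,0,0,0.64,0,0,0],[0,0,0,0.7,0,0,0],[0,0,0,0.74,0,0,0]]]'
python3 -m pendant '[[[0,0,0,0,0,0,0],[0,0,0,-0.1,0,0,0],[0,0,0,-0.2,0,-0.15,0],[0,0,0,-0.4,0,-0.4,0],[0,0,0.04,-0.6,-0.2,-0.5,0],[0,0,0.075,-0.8,-0.4,-0.5,0],[0,0,0.075,-1,-0.6,-0.5,0],[0,0,0.075,-1,-0.8,-0.5,0],[0,0,0.075,-1,-0.8,-0.5,0]]]'
python3 - <<'E'
from h import *
np.set_printoptions(precision=4,suppress=True)
for n in("scene","side"):
    f=np.ascontiguousarray(r.grab_frame(n)[:,:,::-1]);m,l,st,ce=blobs(n,f)
    for i in range(1,len(st)):
        if 100<st[i][4]<700:
            X=onz(n,[ce[i]],.009)[0]
            if .4<X[0]<.75 and -.3<X[1]<.2: print(n,X[:2],st[i][4])
s=r.state();M=R.from_rotvec(s['orientation']).as_matrix();print(s['time'],s['position'],M[:,0],(np.array([.4545,.0755,.006])-s['position'])@M/.15)
E
```

```text
time: 8.0
position: [0.6427, -0.0717, 0.0065]
orientation: [-3.141, 0.038, 0.0]
wrist_force: [-0.7, 0.8, -0.3]
width: -0.0
grip_force: 0.1
time: 8.9
position: [0.4946, 0.0559, 0.0816]
orientation: [-3.114, 0.399, 0.001]
wrist_force: [-0.2, -0.3, 0.5]
width: 0.0
grip_force: 0.0
scene [ 0.4262 -0.0002] 119
scene [0.5042 0.0609] 309
scene [0.6049 0.1674] 202
scene [ 0.4419 -0.1227] 124
scene [ 0.6582 -0.1057] 397
scene [ 0.6759 -0.162 ] 288
scene [ 0.5924 -0.2875] 148
side [ 0.4504 -0.1363] 237
side [ 0.4351 -0.0142] 278
side [0.5023 0.0646] 469
side [0.6102 0.1583] 506
9.0 [0.4953 0.0521 0.0816] [ 0.9667 -0.2558  0.0002] [-0.3029 -0.0816  0.5036]
```

```bash
python3 -m pendant '[[[0,0,0,-0.15,-0.04,0,0],[0,0,0,-0.3,-0.08,0,0],[0,0,0,-0.3,-0.08,0.03,0],[0,0,0,-0.3,-0.08,0.2,0],[0,0,0,-0.3,-0.08,0.38,0],[0,0,0,-0.3,-0.08,0.5,0],[0,0,0,-0.3,-0.08,0.5,0]]]'
python3 -m pendant '[[[0,0,0,0.06,0,0,0],[0,0,0,0.12,0,0,0],[0,0,0,0.18,0,0,0],[0,0,0,0.24,0,0,0],[0,0,0,0.3,0,0,0],[0,0,0,0.36,0,0,0],[0,0,0,0.42,0,0,0],[0,0,0,0.48,0,0,0],[0,0,0,0.5,0,0,0],[0,0,0,0.5,0,0,0]]]'
python3 - <<'E'
from h import *
for n,(y0,y1,x0,x1) in {"scene":(210,390,240,420),"side":(150,330,200,340)}.items():
    f=r.grab_frame(n)[:,:,::-1]; cv2.imwrite(f"pics/p3{n}.png",f[y0:y1,x0:x1])
cv2.imwrite("pics/p3.png",cv2.resize(np.hstack([cv2.imread("pics/p3scene.png"),cv2.imread("pics/p3side.png")]),None,fx=2.5,fy=2.5,interpolation=cv2.INTER_CUBIC))
E
```

```text
time: 9.7
position: [0.4547, 0.0737, 0.0047]
orientation: [3.114, -0.41, -0.004]
wrist_force: [-0.6, -0.2, 1.0]
width: 0.0002
grip_force: 0.0
time: 10.7
position: [0.5278, 0.0558, 0.0062]
orientation: [3.115, -0.407, 0.0]
wrist_force: [1.0, 0.4, 0.3]
width: 0.0004
grip_force: 0.0
```

View pics/p3.png

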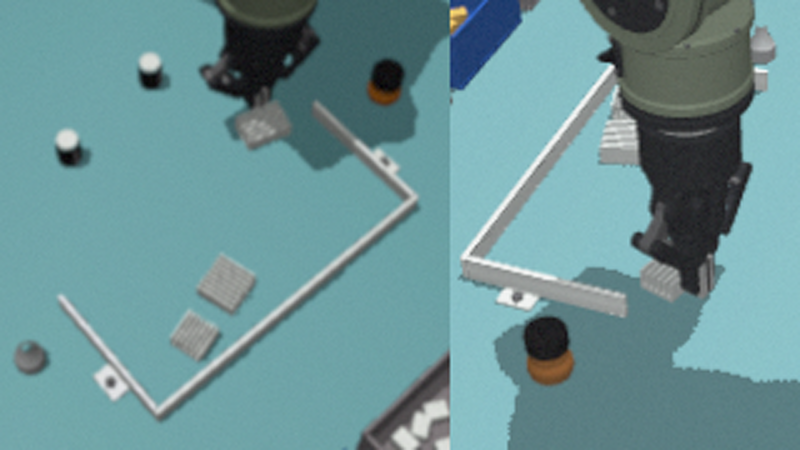

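The long sink at crop (263,125) has turned square to the fingers and clears the left wall end at (316,104). The square sink lies at (226,283) beside the small one at (194,335), shallower than intended. Finishing the stroke, then measuring.

```bash
python3 -m pendant '[[[0,0,0,0.09,0,0,0],[0,0,0,0.18,0,0,0],[0,0,0,0.27,0,0,0],[0,0,0,0.36,0,0,0],[0,0,0,0.45,0,0,0],[0,0,0,0.54,0,0,0],[0,0,0,0.63,0,0,0],[0,0,0,0.72,0,0,0],[0,0,0,0.8,0,0,0],[0,0,0,0.84,0,0,0]]]'
python3 -m pendant '[[[0,0,0,0,0,0,0],[0,0,0,-0.1,0,0,0],[0,0,0,-0.2,0,-0.15,0],[0,0,0,-0.4,0,-0.3,0],[0,0,-0.04,-0.6,0.1,-0.3,0],[0,0,-0.075,-0.6,0.3,-0.3,0],[0,0,-0.075,-0.6,0.4,-0.3,0],[0,0,-0.075,-0.6,0.4,-0.3,0]]]'
python3 - <<'E'
from h import *
np.set_printoptions(precision=4,suppress=True)
for n in("scene","side"):
    f=np.ascontiguousarray(r.grab_frame(n)[:,:,::-1]);m,l,st,ce=blobs(n,f)
    cv2.imwrite(f"pics/p4{n}.png",f)
    for i in range(1,len(st)):
        if 100<st[i][4]<700:
            X=onz(n,[ce[i]],.009)[0]
            if .4<X[0]<.75 and -.3<X[1]<.2: print(n,X[:2],st[i][4])
s=r.state();M=R.from_rotvec(s['orientation']).as_matrix();print(s['time'],s['position'],M[:,0])
f=cv2.imread("pics/p4scene.png")[210:390,240:420];g=cv2.imread("pics/p4side.png")[150:330,200:340]
cv2.imwrite("pics/p4.png",cv2.resize(np.hstack([f,g]),None,fx=2.5,fy=2.5,interpolation=cv2.INTER_CUBIC))
E
```

```text
time: 11.8
position: [0.6497, 0.0234, 0.0061]
orientation: [-3.115, 0.407, 0.0]
wrist_force: [-0.3, -0.1, 0.0]
width: 0.0
grip_force: 0.1
time: 12.6
position: [0.5467, -0.0135, 0.0515]
orientation: [3.141, -0.048, 0.0]
wrist_force: [-0.6, 2.0, -0.3]
width: 0.0003
grip_force: 0.0
scene [ 0.4263 -0.0004] 119
scene [0.6043 0.168 ] 216
scene [ 0.4415 -0.1229] 126
scene [ 0.6697 -0.0033] 366
scene [ 0.6585 -0.1057] 395
scene [ 0.6759 -0.1619] 288
scene [ 0.5921 -0.2874] 149
side [ 0.4503 -0.1364] 233
side [ 0.435  -0.0144] 274
side [0.6101 0.158 ] 532
12.7 [ 0.5473 -0.0108  0.0512] [ 0.9996 -0.027   0.    ]
```

View pics/p4.png

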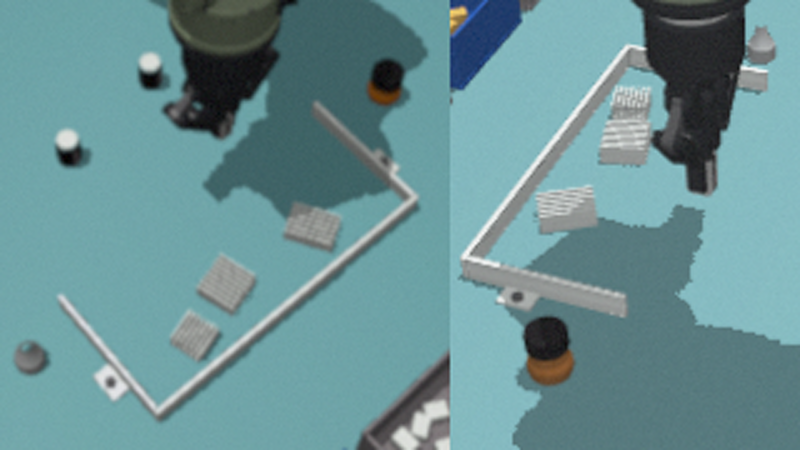

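All three sinks lie flat and clear of the fingers, in the back half: long at crop (312,227), square at (226,283), small at (194,335). By bay x they are about +27, +18 and +36 mm. The bystanders read the same positions as before, and the arm is clear. Handing in.

```bash
python3 -c "
from plant import r
print(r.sign_off())"
```

```text
the job is handed in; nothing more can be done
None
```

The job is handed in: all three heat sinks lie flat in the bay's back half (about 27, 18 and 36 mm past its middle for long, square and small), the caps, nozzle and jar measured unmoved and the spool, connector and screwdriver were never approached but not re-measured, at about 13 s of the 51 s; sign-off gave no verdict.

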